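# Set and lock the levelling foot of a rocking stirrer stand

### The arm

A 6-joint arm with a two-finger parallel gripper is mounted at the origin on the work surface. World frame = base frame: x ahead of the robot, y to its left, z up, the work surface at z = 0. Lengths are in mm, angles in rad, forces in N, time in s.
With the tool pointing down it reaches from about 325 to 875 mm from the base axis. Payload 4.4 kg.
Tool frame: the origin (TCP) lies at the very end of the fingers, on their centre line; the grasp point (between the pads) lies 19 mm behind it; z points along the fingers, y is the line along which they close (so a half turn about z gives the same grasp; the last joint's range is limited). The gripper opens to 85 mm and grips with 20 to 120 N. Pads are 22 mm wide; open, the fingers measure 114 mm over their backs; the gripper's body (76 mm by 85 mm) begins 54 mm behind the grasp point. The pads swing forward as they close: fully open they stand 13 mm farther back than shut.
Start: joints at [-1.325, 0.207, 1.542, -0, 1.393, -0.15], TCP at [222.208, -530.331, 231.282] pointing down, gripper open.
Joint ranges: [-2.73, 2.73], [-0.86, 2.22], [0.23, 2.46], [-1.11, 4.25], [0.08, 2.63], [-2.82, 2.82]. Speed limits (rad/s): [2.79, 2.79, 3.14, 3.14, 3.14, 3.14].

### API

Orientations are given as a unit quaternion [w, x, y, z].
In Python, from workcell import manip gives the robot as it stands.
- The arm moves only by the tool arm_command, never from a script. Its argument "moves" is a list of rows, each a list of 2 entries, a list of its own where there are three numbers: the shift along the tool's x, y, z in mm, then the turn about the tool's z in rad. In form: [[[tx, ty, tz], twist], ...]. A call has exactly 8 rows; each row shifts and turns the commanded pose from where the row before left it, along the tool's axes as they then stand; what a row does not reach is not made up. A row lasts 1/12 s, in which the tool goes at most 41.7 mm and 7.16 degrees, less where a joint would pass 70% of its speed; a pose out of reach is approached as far as the arm can. A call is refused whole if a number of a shift passes 41.7 or a number of a turn 0.125, either way. A call with a gripper value outside its range is refused whole. "hand" is the finger opening in mm, from 0 to 85.4, set as the call begins (left out, the last holds). The fingers move at their own pace and stop on an object; the grip force is fixed at half the most. Time passes only in rows, so rows that do not move let the fingers close, or fill a call up. It gives the time, the measured TCP pose, the force, the opening and the grip force at its end, in the units of the state.
- manip.sense(): the state, without advancing time (a new reading comes with each control period).
- manip.camera(name): name is "side" or "top" or "wrist"; returns a dict with "frame" (480x640x3 uint8, blue, green, red), "mtx" (3x3 intrinsics, pixels), "cam_to_world" (4x4, takes a point from camera to world coordinates). Camera axes: x right, y down, z forward; pixel columns grow to the right and rows downward; lengths in mm; the calibration is good to about 2 mm. The wrist camera is an equidistant fisheye: a pixel r from the principal point sees the ray r / f radians off the axis. A picture is of the moment at which its call begins. There is no depth.
- manip.sign_off(): hands the job in; it is judged then, once.
Trained networks look in the newest picture that a camera, given by its name, has taken for a name from the list of things; names that differ only in an ending like _2 or _b are one class to them, and where a whole thing is asked for, a point or a joint stands for the part that bears it (a point fixed in the world has none). Each returns a list of dicts, best first, with "p" (0 to 1); they miss things now and then, are a little off and sometimes report something else, mostly with a low value. They report only what shows in the picture. A call takes as long as a camera call.
- manip.recognise(camera, thing): "xy" ([column, row] in pixels, amid what is visible of it).
- manip.regions_of(camera, thing): "mask" (480x640 bool, what is visible of it) and "xy" ([column, row] in pixels, amid what is visible of it).
- manip.landmark_of(camera, thing): "xy" ([column, row] in pixels: a listed point, or the origin of a listed thing).
The state is a dict: "time_s": time; "joint_pos": joint angles; "joint_vel": joint speeds; "joint_torque": joint torques, N m; "eef_pos": TCP position; "orientation": TCP orientation; "ft_force": force on the tool from outside, world axes, zero at the start; "moment": the same for the moment, N m; "opening": finger opening in mm; "grip_force": force on a finger pad.
Only numpy, scipy, OpenCV 4.12 (cv2) and the standard library are available. Lean on these libraries where they do the work, as an engineer would, in place of code of your own. Each camera call takes 0.05 s, during which the arm holds its last target. There are 200 camera calls.

### The job

The overhead-stirrer stand rocks because its levelling foot hangs clear of the bench. Screw the foot down by its knob until its rubber pad just bears on the bench - a light touch, from a couple of newtons to about a kilo, never jacking the stand up - and then swing the lock lever below the knob clockwise, fully home, to lock it. Leave the stand where it is, and the things around it too.

Things in the scene. Friction and masses are not known exactly. Their poses are not given: they have to be found in the camera images.
- bench: The black laboratory bench, its top at z = 0.
- stand: Overhead-stirrer stand, about 10 kg, loose on the bench: a grey H-shaped cast base. Origin: centre of its underside, at bench level. Two legs along its x axis (310 x 36 mm, at y = +-110 mm, tops 43 mm above the bench), joined by a cross bar at x = +50 mm. It rests on plain rubber feet at three leg ends; the fourth end, x = -135, y = +110 mm, has the levelling foot.
- rod (a point): Point on the axis of the stand's 16 mm steel rod, 100 mm above the bench; the rod stands upright at the stand's x = +50, y = 0 and is 443 mm high. From it hangs a motor box (85 x 80 x 155 mm, centred at the stand's x = +130 mm, 255 to 410 mm above the bench), whose shaft reaches down into the beaker.
- levelling_foot: Screw foot in the stand's corner: bare-metal knurled round knob, 18 mm steel spindle through the leg, 60 mm rubber pad below that turns with it. Origin on its upright axis. Right-hand thread, 4 mm a turn: clockwise seen from above drives knob and pad down together. The pad starts some 1 to 3 mm clear of the bench (its rubber is worn, by how much is not known). It stays where it is left.
- knob_grip (a point): Point to grip at on the knob's axis (knob 42 mm diameter, 32 mm high), 10 mm below its flat top; 20 mm are free below the knob. Turning takes about 0.03 N m while the pad is clear. Once it bears, each newton on it adds about 0.03 N m while turning (less shows at a standstill), and each further 0.1 rad adds 0.6 to 1 N. Some 18 N down on the knob, pad clear, tips the stand.
- lock_lever (a joint): Angle of the lock lever, a steel lever nut on the spindle under the knob (hub 32 mm diameter, 56 to 70 mm above the bench). It swings level about the spindle, clockwise seen from above, from loose (0 to 0.4 rad) to its stop at 1.3 rad. At angle q it points 175 degrees less q counter-clockwise from the stand's x axis. About 1.5 N at the tip moves it; it stays where left.
- lever_tip (a point): Centre of the black handle at the lever's end, 80 mm from the spindle's axis and 94 mm above the bench: a 16 mm round rod that leans outward, from 72 to 108 mm above the bench, the leg (43 mm high) or the bench free below it.
- beaker: Glass beaker under the stirrer, 86 mm diameter, 105 mm high; its origin is the centre of its underside. A bystander.
- tube_rack: Purple tube rack, 60 x 105 x 48 mm, between the legs; origin at the centre of its underside. A bystander.
- specimen_jar: Glass jar, 66 mm diameter, 85 mm high, beside the stand; origin at the centre of its underside. A bystander.
- timer: White bench timer, 62 x 62 x 20 mm, beside the stand; origin at the centre of its underside. A bystander.
- media_bottle: Bottle with an orange cap, 80 mm diameter, 150 mm high; origin at the centre of its underside. A bystander.
- tip_box: Pipette-tip box, 87 x 122 x 64 mm; origin at the centre of its underside. A bystander.
- film_box: Cardboard box, 70 x 130 x 75 mm; origin at the centre of its underside. A bystander.

How it is judged:
By the outcome, as a careful person would: the job done as asked, in the order asked, and still so for the second after the job is handed in, with the robot touching nothing.
It also fails if it takes over 72 s, if anything falls off the work surface, if the arm or the gripper's body presses on something with over 40 N, if the wrist force passes 120 N, or if a joint passes its speed limit or range.

## Working session

There is one attempt and no reset: what is moved stays moved. The work goes in short steps, Python scripts to look and compute and a tool call to move; the robot and the scene stay as the last step left them, time stands still between calls to the robot, and variables do not carry over. Pictures are saved under pics/ and viewed, at most 10 in all, crops included, and the job is handed in when it is done.

Besides the shell and the picture viewer there is one more tool, called after "Emit:" by a JSON object that holds its "name" and its "arguments", one argument or row to a line. arm_command: Moves the arm, as the interface text tells. Its arguments: {"type":"object","properties":{"moves":{"type":"array","items":{"type":"array"}},"hand":{"type":"number"}},"required":["moves"]}

```bash
mkdir -p pics; cat > h.py <<'E'
from workcell import manip
import numpy as np, cv2
def ray(c,xy):
    K=c["mtx"];T=c["cam_to_world"];xy=np.array(xy,float)
    d=np.array([(xy[0]-K[0,2])/K[0,0],(xy[1]-K[1,2])/K[1,1],1.])
    if c.get("fish"):
        a=d[:2];r=np.linalg.norm(a);d=np.r_[a/max(r,1e-9)*np.sin(r),np.cos(r)]
    return T[:3,3],T[:3,:3]@d
def atz(c,xy,z):
    o,d=ray(c,xy);return o+d*(z-o[2])/d[2]
def cam(n):
    c=dict(manip.camera(n));c["fish"]=n=="wrist";return c
def tri(rs):
    A=0;b=0
    for o,d in rs:
        d=d/np.linalg.norm(d);P=np.eye(3)-np.outer(d,d);A=A+P;b=b+P@o
    return np.linalg.solve(A,b)
E
python3 - <<'E'
from h import *
C={n:cam(n) for n in("side","top")}
for n,c in C.items(): cv2.imwrite(f"pics/{n}0.png",c["frame"])
zs=dict(knob_grip=None,lever_tip=94,rod=100,stand=0,levelling_foot=None,beaker=0,tube_rack=0,specimen_jar=0,timer=0,media_bottle=0,tip_box=0,film_box=0)
for t,z in zs.items():
    rs=[]
    for n,c in C.items():
        l=manip.landmark_of(n,t)
        for q in l[:2]:
            print(t,n,np.round(q["xy"]),round(q["p"],2),np.round(atz(c,q["xy"],z if z is not None else 95)))
        if l: rs.append(ray(c,l[0]["xy"]))
    if len(rs)==2: print("  tri",np.round(tri(rs)))
s=manip.sense();print({k:np.round(v,3) for k,v in s.items()})
for n,c in C.items(): print(np.round(c["cam_to_world"],2))
E
```

```text
knob_grip side [310. 239.] 0.74 [592. -32.  95.]
knob_grip top [314. 225.] 0.82 [599. -16.  95.]
  tri [592. -19. 106.]
lever_tip side [303. 265.] 0.45 [554.  74.  94.]
lever_tip top [286. 239.] 0.42 [559.  59.  94.]
lever_tip top [359. 247.] 0.34 [ 541. -140.   94.]
  tri [562.  61.  79.]
rod side [323. 199.] 0.56 [ 649. -227.  100.]
rod top [389. 208.] 0.97 [ 650. -219.  100.]
rod top [312. 228.] 0.51 [591. -10. 100.]
  tri [ 647. -219.  106.]
stand side [324. 231.] 0.8 [ 626. -189.    0.]
stand top [448. 255.] 0.69 [ 531. -410.    0.]
stand top [373. 222.] 0.58 [ 624. -190.    0.]
  tri [ 620. -390. -126.]
levelling_foot side [308. 268.] 0.91 [537.  79.  95.]
levelling_foot top [309. 230.] 0.82 [585.  -2.  95.]
  tri [591.  -3.   1.]
beaker side [315. 210.] 0.87 [ 708. -279.    0.]
beaker top [403. 196.] 0.47 [ 703. -277.    0.]
  tri [ 704. -276.    3.]
tube_rack side [338. 247.] 0.85 [ 545. -137.    0.]
tube_rack top [360. 248.] 0.61 [ 544. -152.    0.]
  tri [ 548. -152.  -14.]
specimen_jar side [376. 204.] 0.72 [ 528. -409.    0.]
specimen_jar top [448. 252.] 0.76 [ 538. -412.
[... 882 characters left out ...]
0e+00]), 'eef_pos': array([ 222.217, -530.344,  231.295]), 'orientation': array([0.   , 0.98 , 0.197, 0.   ]), 'ft_force': array([ 0.329, -0.547,  0.315]), 'moment': array([-0.009,  0.041, -0.032]), 'grip_force': np.float64(0.0), 'opening': np.float64(85.1)}
[[-8.80000e-01 -3.00000e-01  3.60000e-01  4.07800e+01]
 [-4.70000e-01  5.80000e-01 -6.60000e-01  9.25000e+02]
 [-1.00000e-02 -7.50000e-01 -6.60000e-01  1.04519e+03]
 [ 0.00000e+00  0.00000e+00  0.00000e+00  1.00000e+00]]
[[ 2.00000e-02 -1.00000e+00  8.00000e-02  4.56300e+02]
 [-1.00000e+00 -2.00000e-02  1.00000e-02 -1.95500e+01]
 [-0.00000e+00 -8.00000e-02 -1.00000e+00  1.31003e+03]
 [ 0.00000e+00  0.00000e+00  0.00000e+00  1.00000e+00]]
```

```bash
python3 - <<'E'
import cv2
t=cv2.imread("pics/top0.png")[120:300,230:480];s=cv2.imread("pics/side0.png")[140:330,230:430]
cv2.imwrite("pics/a.png",cv2.resize(t,None,fx=3.2,fy=3.2,interpolation=cv2.INTER_CUBIC)[:600,:800])
cv2.imwrite("pics/b.png",cv2.resize(s,None,fx=3.1,fy=3.1,interpolation=cv2.INTER_CUBIC)[:600])
E
```

```text
(no output)
```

View pics/a.png

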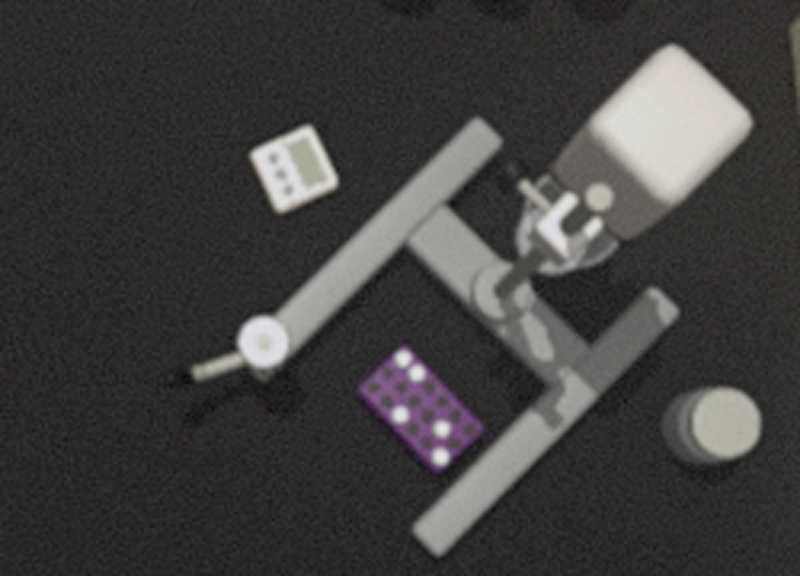

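View pics/b.png

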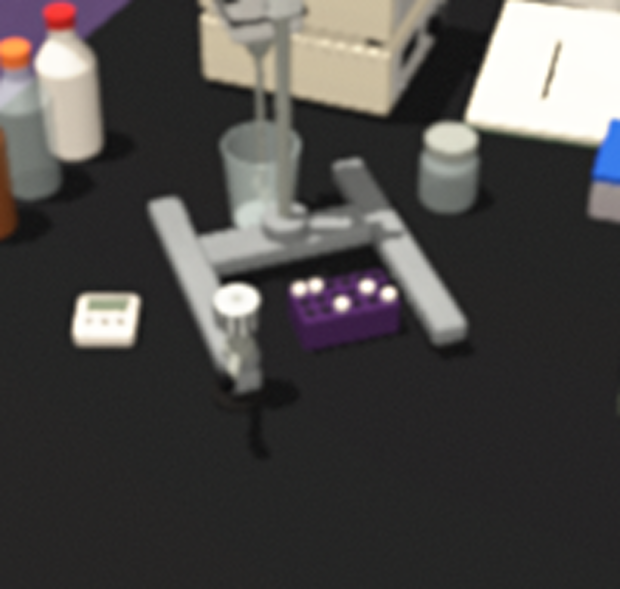

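Top crop: knob at full-image px (312,227), lever handle at (287,238), leg direction about -42°, lever at q≈0.32. Side view agrees and the space around the knob is clear.

Emit:
{"name": "arm_command", "arguments": {
  "moves": [
    [[22, -20, 0], 0],
    [[22, -20, 0], 0],
    [[22, -20, 0], 0],
    [[22, -20, 0], 0],
    [[22, -20, 0], 0],
    [[22, -20, 0], 0],
    [[22, -20, 0], 0],
    [[22, -20, 0], 0]
  ]
}}

```text
time_s: 1.97
eef_pos: [323.1, -313.4, 231.4]
orientation: [0.0, 0.98, 0.197, 0.0]
ft_force: [0.3, -0.1, 0.3]
opening: 85.5
grip_force: 0.0
```

Emit:
{"name": "arm_command", "arguments": {
  "moves": [
    [[22, -20, 0], 0],
    [[22, -20, 0], 0],
    [[22, -20, 0], 0],
    [[22, -20, 0], 0],
    [[22, -20, 0], 0],
    [[22, -20, 0], 0],
    [[22, -20, 0], 0],
    [[22, -20, 0], 0]
  ]
}}

```text
time_s: 2.63
eef_pos: [423.7, -97.8, 231.6]
orientation: [0.0, 0.98, 0.197, 0.0]
ft_force: [0.4, -0.1, 0.3]
opening: 85.5
grip_force: 0.0
```

Emit:
{"name": "arm_command", "arguments": {
  "moves": [
    [[0, 0, 0], -0.12],
    [[0, 0, 0], -0.12],
    [[0, 0, 0], -0.12],
    [[0, 0, 0], -0.12],
    [[0, 0, 0], -0.12],
    [[0, 0, 0], -0.12],
    [[0, 0, 0], -0.12],
    [[0, 0, 0], -0.12]
  ]
}}

```text
time_s: 3.3
eef_pos: [423.2, -99.1, 231.4]
orientation: [0.0, 0.777, 0.63, 0.0]
ft_force: [1.1, 0.0, 0.1]
opening: 85.3
grip_force: 0.0
```

Emit:
{"name": "arm_command", "arguments": {
  "moves": [
    [[0, 0, 0], -0.12],
    [[0, 0, 0], -0.12],
    [[0, 0, 0], -0.12],
    [[0, 0, 0], -0.12],
    [[0, 0, 0], -0.12],
    [[0, 0, 0], -0.12],
    [[0, 0, 0], -0.12],
    [[0, 0, 0], -0.12]
  ]
}}

```text
time_s: 3.97
eef_pos: [423.2, -99.2, 231.4]
orientation: [0.0, 0.398, 0.917, -0.0]
ft_force: [0.6, 0.2, -0.3]
opening: 85.4
grip_force: 0.0
```

Emit:
{"name": "arm_command", "arguments": {
  "moves": [
    [[0, 0, 0], -0.12],
    [[0, 0, 0], -0.12],
    [[0, 0, 0], -0.12],
    [[0, 0, 0], -0.12],
    [[0, 0, 0], -0.12],
    [[0, 0, 0], -0.12],
    [[0, 0, 0], -0.12],
    [[0, 0, 0], -0.12]
  ]
}}

```text
time_s: 4.63
eef_pos: [423.2, -99.2, 231.4]
orientation: [0.0, -0.07, 0.998, -0.0]
ft_force: [-0.4, 0.2, -0.2]
opening: 85.3
grip_force: 0.0
```

Emit:
{"name": "arm_command", "arguments": {
  "moves": [
    [[-22, 7.2, 0], 0],
    [[-22, 7.2, 0], 0],
    [[-22, 7.2, 0], 0],
    [[-22, 7.2, 0], 0],
    [[-22, 7.2, 0], 0],
    [[-22, 7.2, 0], 0],
    [[-22, 7.2, 0], 0],
    [[-22, 7.2, 0], 0]
  ]
}}

```text
time_s: 5.3
eef_pos: [590.8, -17.7, 231.2]
orientation: [-0.0, -0.068, 0.998, -0.0]
ft_force: [0.1, -1.3, 0.6]
opening: 85.6
grip_force: 0.0
```

Emit:
{"name": "arm_command", "arguments": {
  "moves": [
    [[0, 0, 3], -0.12],
    [[0, 0, 3], -0.12],
    [[0, 0, 3], -0.12],
    [[0, 0, 3], -0.12],
    [[0, 0, 3], -0.12],
    [[0, 0, 3], -0.12],
    [[0, 0, 3], -0.12],
    [[0, 0, 3], -0.12]
  ]
}}

```text
time_s: 5.97
eef_pos: [590.7, -13.9, 207.1]
orientation: [-0.002, -0.517, 0.856, -0.003]
ft_force: [0.4, 0.2, -0.0]
opening: 85.4
grip_force: 0.0
```

```bash
cat > look.py <<'E'
import sys
from h import *
C={n:cam(n) for n in("side","top","wrist")}
for n,c in C.items(): cv2.imwrite(f"pics/{n}_{sys.argv[1]}.png",c["frame"])
for t,z in dict(knob_grip=108,lever_tip=94,levelling_foot=0,rod=100).items():
    for n,c in C.items():
        for q in manip.landmark_of(n,t)[:1]:
            print(t,n,np.round(q["xy"],1),round(q["p"],2),np.round(atz(c,q["xy"],z),1))
s=manip.sense();print({k:np.round(v,3).tolist() for k,v in s.items()})
print(np.round(C["wrist"]["cam_to_world"],3),C["wrist"]["mtx"])
E
python3 look.py 1
```

```text
knob_grip side [306.9 239.6] 0.61 [591.1 -13.6 108. ]
knob_grip top [311.4 224.8] 0.37 [597.6  -8.8 108. ]
knob_grip wrist [316.8 245.4] 0.68 [594.3  -7.8 108. ]
lever_tip side [299.4 264.2] 0.4 [566.2  76.3  94. ]
lever_tip top [288.2 238.4] 0.45 [560.3  53.9  94. ]
lever_tip wrist [392.9 298.1] 0.71 [564.4  61.   94. ]
levelling_foot side [308.1 267.3] 0.83 [587.1  -7.9   0. ]
levelling_foot top [311.4 229.9] 0.53 [595.1  -8.2   0. ]
levelling_foot wrist [318.7 209.9] 0.64 [591.7  -9.2   0. ]
rod side [321.7 199.5] 0.69 [ 650.9 -222.4  100. ]
rod top [389.7 210.5] 0.91 [ 642.8 -222.   100. ]
rod wrist [114.1  31.6] 0.71 [ 651.8 -220.5  100. ]
{'time_s': 6.717, 'joint_pos': [-0.165, 0.26, 1.527, -0.007, 1.354, -2.82], 'joint_vel': [0.0, 0.002, 0.002, -0.001, -0.0, 0.0], 'joint_torque': [-0.01, -40.177, -28.753, -0.028, -0.0, -0.0], 'eef_pos': [590.705, -12.995, 207.292], 'orientation': [-0.002, -0.517, 0.856, -0.003], 'ft_force': [-0.289, 0.98, -0.805], 'moment': [0.023, -0.028, 0.029], 'grip_force': 0.0, 'opening': 85.245}
[[-8.85000e-01  4.50000e-01  1.24000e-01  5.59003e+02]
 [ 4.66000e-01  8.53000e-01  2.36000e-01 -7.37400e+01]
 [ 0.00000e+00  2.66000e-01 -9.64000e-01  3.50099e+02]
 [ 0.00000e+00  0.00000e+00  0.00000e+00  1.00000e+00]] [[371.64829954   0.         317.66125265]
 [  0.         371.64829954 234.35767975]
 [  0.           0.           1.        ]]
```

View pics/wrist_1.png

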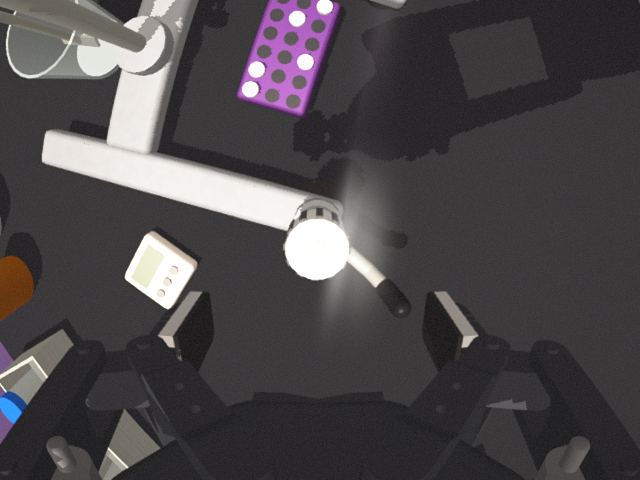

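Wrist view: the knob top is centred at (317,247), 64 px wide, midway between the pads (212/423). The lever handle is at (397,298). I'll back off the joint limit, go lower and look from two yaws.

Emit:
{"name": "arm_command", "arguments": {
  "moves": [
    [[-0.5, 0, 8], 0.07],
    [[-0.5, 0, 8], 0.12],
    [[-0.5, 0, 8], 0.12],
    [[-0.5, 0, 8], 0.12],
    [[-0.5, 0, 8], 0.12],
    [[0, 0, 8], 0.12],
    [[0, 0, 8], 0.12],
    [[0, 0, 8], 0.12]
  ]
}}

```text
time_s: 7.38
eef_pos: [592.3, -11.5, 142.9]
orientation: [-0.001, -0.085, 0.996, -0.003]
ft_force: [0.2, 0.4, 0.6]
opening: 85.2
grip_force: 0.0
```

Emit:
{"name": "arm_command", "arguments": {
  "moves": [
    [[0, 0, 0], 0.12],
    [[0, 0, 0], 0.12],
    [[0, 0, 0], 0.12],
    [[0, 0, 0], 0.12],
    [[0, 0, 0], 0.12],
    [[0, 0, 0], 0.12],
    [[0, 0, 0], 0],
    [[0, 0, 0], 0]
  ]
}}

```text
time_s: 8.05
eef_pos: [592.2, -11.5, 143.2]
orientation: [0.0, 0.267, 0.964, -0.003]
ft_force: [0.3, 0.0, -0.0]
opening: 85.1
grip_force: 0.0
```

```bash
cat > w.py <<'E'
import sys
from h import *
c=cam("wrist");cv2.imwrite(f"pics/w{sys.argv[1]}.png",c["frame"])
s=manip.sense();p=s["eef_pos"];w,a,b,_=s["orientation"];X=np.array([a*a-b*b,2*a*b]);Y=np.array([2*a*b,b*b-a*a])
print(s["time_s"],np.round(p,1),"q",np.round(s["joint_pos"],2),"F",np.round(s["ft_force"],1),"M",np.round(s["moment"],3),s["opening"])
g=cv2.cvtColor(c["frame"],cv2.COLOR_BGR2GRAY);m=(g>235).astype(np.uint8)
for k in cv2.findContours(m,0,1)[0]:
    if cv2.contourArea(k)>800:
        e=cv2.fitEllipse(k);P=atz(c,e[0],118)
        print("blob",np.round(e[0],1),np.round(e[1],1),np.round(P,1),"tool dx,dy",np.round([(P[:2]-p[:2])@X,(P[:2]-p[:2])@Y],1))
for t,z in dict(knob_grip=108,lever_tip=94).items():
    for q in manip.landmark_of("wrist",t)[:1]:
        P=atz(c,q["xy"],z);print(t,np.round(q["xy"],1),round(q["p"],2),np.round(P,1),"tool dx,dy",np.round([(P[:2]-p[:2])@X,(P[:2]-p[:2])@Y],1))
E
python3 w.py 2
```

```text
8.1 [592.2 -11.5 143.3] q [-0.16  0.33  1.58 -0.01  1.23 -1.19] F [-0.1  0.   0.2] M [ 0.031 -0.015 -0.018] 85.48404810375546
blob [396.6 379.8] [39.6 63.4] [671.5  -7.4 118. ] tool dx,dy [-65.8  44.3]
blob [313.7 304.5] [ 73.5 170.2] [604.7 -22.2 118. ] tool dx,dy [-16.2  -2.8]
blob [ 53. 232.] [ 25.2 223. ] [ 495.1 -130.9  118. ] tool dx,dy [  21.7 -152.4]
knob_grip [321.7 276.6] 0.61 [597.1 -13.  108. ] tool dx,dy [-5.   1.2]
lever_tip [411.9 143.4] 0.79 [562.9  62.4  94. ] tool dx,dy [63.2 48.3]
```

View pics/w2.png

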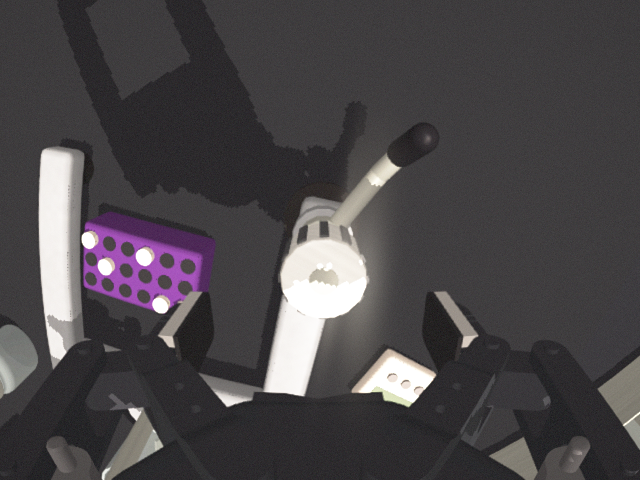

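```bash
python3 - <<'E'
import cv2,numpy as np
for f,r,rows in(("w2",(275,375),range(255,300,6)),("wrist_1",(275,360),range(236,262,5))):
    g=cv2.cvtColor(cv2.imread(f"pics/{f}.png"),6).astype(int)
    for y in rows:
        x=g[y,r[0]:r[1]];d=np.diff(x);print(f,y,np.where(abs(d)>25)[0]+r[0]+.5)
    im=g[225:335,265:385].astype(np.uint8)
g=cv2.imread("pics/w2.png")[225:330,265:385]
cv2.imwrite("pics/c.png",cv2.resize(g,None,fx=5,fy=5,interpolation=2))
E
```

```text
w2 255 [286.5 287.5 289.5 362.5]
w2 261 [282.5 283.5 284.5 361.5 362.5 365.5]
w2 267 [280.5 281.5 282.5 322.5 364.5 365.5]
w2 273 [279.5 280.5 311.5 335.5 365.5 366.5]
w2 279 [277.5 279.5 280.5 281.5 308.5 365.5 368.5 369.5]
w2 285 [280.5 281.5 334.5 365.5 366.5]
w2 291 [281.5 282.5 363.5 364.5]
w2 297 [280.5 281.5 285.5 286.5 360.5 361.5 362.5]
wrist_1 236 [285.5 286.5 287.5 288.5 345.5]
wrist_1 241 [284.5 285.5 347.5 348.5]
wrist_1 246 [282.5 283.5 284.5 348.5 349.5]
wrist_1 251 [284.5 285.5 348.5]
wrist_1 256 [284.5 285.5]
wrist_1 261 [285.5 286.5 287.5 288.5 345.5 347.5]
```

View pics/c.png

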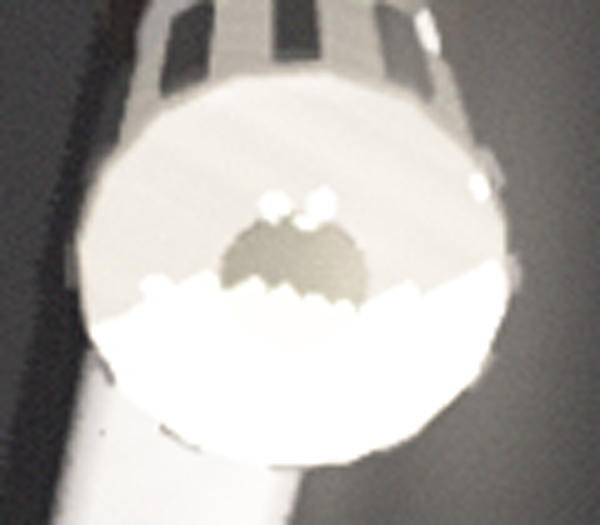

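```bash
python3 - <<'E'
from h import *
c=cam("wrist")
for z in (108,114,118,122): print(z,np.round(atz(c,(323.5,278.9),z),1))
# landing in view 1 from its printed pose
T=np.eye(4);T[:3]=[[-.885,.45,.124,559.003],[.466,.853,.236,-73.74],[0,.266,-.964,350.099]]
c1=dict(c);c1["cam_to_world"]=T
for z in (108,114,118,122): print("v1",z,np.round(atz(c1,(316.7,247),z),1))
print("tri",np.round(tri([ray(c,(323.5,278.9)),ray(c1,(316.7,247))]),1))
E
```

```text
108 [598.7 -12.9 108. ]
114 [596.5 -11.6 114. ]
118 [595.1 -10.8 118. ]
122 [593.6  -9.9 122. ]
v1 108 [594.9  -6.9 108. ]
v1 114 [594.   -8.5 114. ]
v1 118 [593.4  -9.6 118. ]
v1 122 [592.8 -10.7 122. ]
tri [593.4 -10.3 121.2]
```

Emit:
{"name": "arm_command", "arguments": {
  "moves": [
    [[0, 2.4, 0], 0],
    [[0, 0, 0], -0.12],
    [[0, 0, 0], -0.12],
    [[0, 0, 0], -0.12],
    [[0, 0, 0], -0.12],
    [[0, 0, 0], -0.12],
    [[0, 0, 0], -0.12],
    [[0, 0, 0], -0.12]
  ]
}}

```text
time_s: 8.92
eef_pos: [593.5, -9.2, 143.2]
orientation: [-0.001, -0.151, 0.989, -0.003]
ft_force: [0.5, -0.2, -0.1]
opening: 85.2
grip_force: 0.0
```

Emit:
{"name": "arm_command", "arguments": {
  "moves": [
    [[0, 0, 0], -0.12],
    [[0, 0, 0], -0.12],
    [[0, 0, 0], -0.12],
    [[0, 0, 0], -0.12],
    [[0, 0, 0], -0.12],
    [[0, 0, 0], -0.12],
    [[0, 0, 0], 0],
    [[0, 0, 0], 0]
  ]
}}

```text
time_s: 9.58
eef_pos: [593.5, -9.3, 143.2]
orientation: [-0.002, -0.485, 0.874, -0.003]
ft_force: [0.3, -0.4, -0.3]
opening: 85.6
grip_force: 0.0
```

```bash
python3 w.py 3; python3 - <<'E'
import cv2,numpy as np
f=cv2.imread("pics/w3.png");g=cv2.cvtColor(f,6).astype(int)
for y in range(258,304,5):
    d=np.diff(g[y,265:385]);print(y,np.where(abs(d)>25)[0]+265.5)
cv2.imwrite("pics/d.png",cv2.resize(f[225:330,265:385],None,fx=5,fy=5,interpolation=2))
E
```

```text
9.6333 [593.5  -9.3 143.2] q [-0.16  0.33  1.58 -0.01  1.23 -2.74] F [-0.   0.2 -0.3] M [-0.034  0.046 -0.036] 85.55362544009765
blob [318.1 291.2] [52.8 85.8] [597.9  -3.7 118. ] tool dx,dy [-7.1 -0.8]
blob [136.7 300.4] [60.7 69.1] [686.7 -49.2 118. ] tool dx,dy [ -15.4 -100.2]
blob [194.7 209.3] [ 38.6 259.1] [626.1 -70.5 118. ] tool dx,dy [ 34.7 -60.1]
knob_grip [319.7 276.2] 0.94 [595.   -6.7 108. ] tool dx,dy [-3.1  0.1]
lever_tip [422.9 332. ] 0.56 [564.2  63.8  94. ] tool dx,dy [-46.6  63.5]
258 [281.5 282.5 283.5 354.5 355.5 356.5]
263 [279.5 280.5 281.5 358.5 359.5]
268 [277.5 278.5 279.5 359.5 360.5]
273 [275.5 276.5 277.5 361.5 362.5 364.5]
278 [273.5 274.5 275.5 276.5 364.5 365.5 381.5]
283 [273.5 274.5 276.5 277.5 362.5 364.5]
288 [276.5 277.5 361.5 362.5 363.5 364.5]
293 [277.5 278.5 279.5 359.5 360.5 369.5 370.5 371.5]
298 [278.5 279.5 280.5 281.5 357.5 359.5 376.5 377.5 378.5]
303 [281.5 282.5 283.5 284.5 354.5 355.5 356.5 382.5 383.5]
```

View pics/d.png

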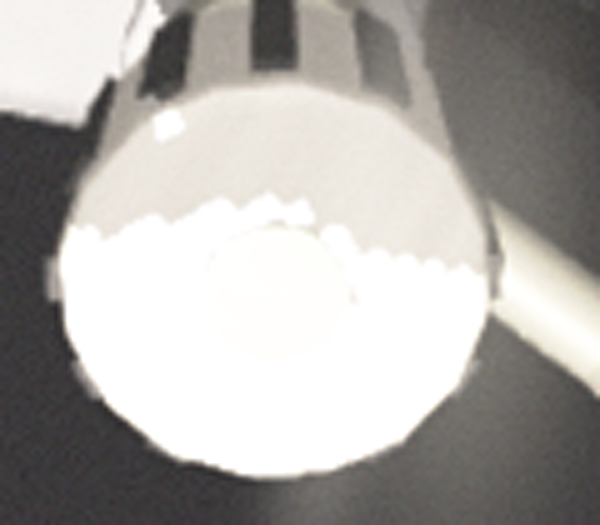

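Knob centre is at about (320.2,281), dy ≈ +1 mm. I'll correct for that and descend.

Emit:
{"name": "arm_command", "arguments": {
  "moves": [
    [[-0.3, 1, 0], 0],
    [[0, 0, 8], 0],
    [[0, 0, 8], 0],
    [[0, 0, 8], 0],
    [[0, 0, 8], 0],
    [[0, 0, 8], 0],
    [[0, 0, 6], 0],
    [[0, 0, 4], 0]
  ]
}}

```text
time_s: 10.4
eef_pos: [591.9, -8.9, 91.6]
orientation: [-0.003, -0.486, 0.874, -0.002]
ft_force: [-0.3, -0.6, -0.0]
opening: 85.5
grip_force: 0.0
```

Emit:
{"name": "arm_command", "arguments": {
  "moves": [
    [[0, 0, 0], 0],
    [[0, 0, 0], 0],
    [[0, 0, 0], 0],
    [[0, 0, 0], 0],
    [[0, 0, 0], 0],
    [[0, 0, 0], 0],
    [[0, 0, 0], 0],
    [[0, 0, 0], 0]
  ],
  "hand": 46
}}

```text
time_s: 11.07
eef_pos: [592.8, -9.0, 93.4]
orientation: [-0.002, -0.486, 0.874, -0.003]
ft_force: [-0.3, 0.2, -0.2]
opening: 46.0
grip_force: 0.0
```

```bash
cat > s.py <<'E'
from workcell import manip
import numpy as np
s=manip.sense()
w,a,b,_=s["orientation"];F=s["ft_force"]
print(round(float(s["time_s"]),2),np.round(s["eef_pos"],2),"F",np.round(F,2),"tool",np.round([(a*a-b*b)*F[0]+2*a*b*F[1],2*a*b*F[0]+(b*b-a*a)*F[1]],1),"M",np.round(s["moment"],3),"op",round(float(s["opening"]),1),round(float(s["grip_force"]),1),"q6",round(float(s["joint_pos"][5]),3))
E
python3 s.py; python3 s.py
```

```text
11.07 [592.8   -8.97  93.41] F [-0.29  0.25 -0.18] tool [-0.1  0.4] M [0.023 0.013 0.031] op 46.0 0.0 q6 -2.741
11.07 [592.8   -8.97  93.41] F [-0.29  0.25 -0.18] tool [-0.1  0.4] M [0.023 0.013 0.031] op 46.0 0.0 q6 -2.741
```

Emit:
{"name": "arm_command", "arguments": {
  "moves": [
    [[0, 0, 0], 0],
    [[0, 0, 0], 0],
    [[0, 0, 0], 0],
    [[0, 0, 0], 0],
    [[0, 0, 0], 0],
    [[0, 0, 0], 0],
    [[0, 0, 0], 0],
    [[0, 0, 0], 0]
  ],
  "hand": 43
}}

```text
time_s: 11.73
eef_pos: [592.7, -9.0, 93.2]
orientation: [-0.002, -0.486, 0.874, -0.003]
ft_force: [-0.5, -0.3, 0.7]
opening: 43.3
grip_force: 0.0
```

```bash
python3 s.py
```

```text
11.73 [592.68  -8.96  93.18] F [-0.49 -0.32  0.66] tool [0.5 0.2] M [ 0.026  0.016 -0.027] op 43.3 0.0 q6 -2.741
```

Emit:
{"name": "arm_command", "arguments": {
  "moves": [
    [[0, 0, 0], 0],
    [[0, 0, 0], 0],
    [[0, 0, 0], 0],
    [[0, 0, 0], 0],
    [[0, 0, 0], 0],
    [[0, 0, 0], 0],
    [[0, 0, 0], 0],
    [[0, 0, 0], 0]
  ],
  "hand": 36
}}

```text
time_s: 12.4
eef_pos: [592.8, -9.0, 93.4]
orientation: [-0.002, -0.486, 0.874, -0.003]
ft_force: [-0.2, 0.4, 3.9]
opening: 40.6
grip_force: 60.3
```

```bash
python3 s.py
```

```text
12.4 [592.8   -8.96  93.4 ] F [-0.25  0.39  3.87] tool [-0.2  0.4] M [ 0.023  0.175 -0.021] op 40.6 60.3 q6 -2.741
```

Emit:
{"name": "arm_command", "arguments": {
  "moves": [
    [[0, 0, 0.04], 0.06],
    [[0, 0, 0.04], 0.06],
    [[0, 0, 0.04], 0.06],
    [[0, 0, 0.04], 0.06],
    [[0, 0, 0.04], 0.06],
    [[0, 0, 0.04], 0.06],
    [[0, 0, 0.04], 0.06],
    [[0, 0, 0.04], 0.06]
  ]
}}

```text
time_s: 13.07
eef_pos: [592.8, -8.9, 93.1]
orientation: [-0.001, -0.263, 0.965, -0.003]
ft_force: [-1.2, 0.4, 3.5]
opening: 40.6
grip_force: 60.7
```

```bash
python3 s.py
```

```text
13.07 [592.77  -8.92  93.06] F [-1.16  0.45  3.49] tool [0.8 1. ] M [0.221 0.259 0.06 ] op 40.6 60.7 q6 -2.258
```

Emit:
{"name": "arm_command", "arguments": {
  "moves": [
    [[0, 0, 0.06], 0.1],
    [[0, 0, 0.06], 0.1],
    [[0, 0, 0.06], 0.1],
    [[0, 0, 0.06], 0.1],
    [[0, 0, 0.06], 0.1],
    [[0, 0, 0.06], 0.1],
    [[0, 0, 0.06], 0.1],
    [[0, 0, 0.06], 0.1]
  ]
}}

```text
time_s: 13.73
eef_pos: [592.8, -8.9, 92.6]
orientation: [-0.0, 0.134, 0.991, -0.003]
ft_force: [-0.4, -0.6, 2.2]
opening: 40.7
grip_force: 60.7
```

```bash
python3 s.py
```

```text
13.73 [592.81  -8.87  92.56] F [-0.39 -0.58  2.18] tool [ 0.2 -0.7] M [ 0.267  0.114 -0.006] op 40.7 60.7 q6 -1.457
```

Emit:
{"name": "arm_command", "arguments": {
  "moves": [
    [[0, 0, 0.03], 0.05],
    [[0, 0, 0.03], 0.05],
    [[0, 0, 0.03], 0.05],
    [[0, 0, 0.03], 0.05],
    [[0, 0, 0.03], 0.05],
    [[0, 0, 0.03], 0.05],
    [[0, 0, 0.03], 0.05],
    [[0, 0, 0.03], 0.05]
  ]
}}

```text
time_s: 14.4
eef_pos: [592.8, -8.9, 92.4]
orientation: [0.001, 0.327, 0.945, -0.003]
ft_force: [-0.7, -0.2, 3.3]
opening: 40.2
grip_force: 60.8
```

```bash
python3 s.py
```

```text
14.4 [592.84  -8.89  92.37] F [-0.67 -0.17  3.29] tool [ 0.4 -0.5] M [0.188 0.211 0.076] op 40.2 60.8 q6 -1.059
```

Emit:
{"name": "arm_command", "arguments": {
  "moves": [
    [[0, 0, 0.03], 0.05],
    [[0, 0, 0.03], 0.05],
    [[0, 0, 0.03], 0.05],
    [[0, 0, 0.03], 0.05],
    [[0, 0, 0.03], 0.05],
    [[0, 0, 0.03], 0.05],
    [[0, 0, 0.03], 0.05],
    [[0, 0, 0.03], 0.05]
  ]
}}

```text
time_s: 15.07
eef_pos: [592.8, -8.9, 92.2]
orientation: [0.001, 0.508, 0.861, -0.003]
ft_force: [-0.5, -0.0, 3.2]
opening: 40.7
grip_force: 60.7
```

```bash
python3 s.py
```

```text
15.07 [592.81  -8.92  92.18] F [-0.5  -0.05  3.24] tool [ 0.2 -0.5] M [0.123 0.239 0.077] op 40.7 60.7 q6 -0.659
```

Emit:
{"name": "arm_command", "arguments": {
  "moves": [
    [[0, 0, 0.03], 0.05],
    [[0, 0, 0.03], 0.05],
    [[0, 0, 0.03], 0.05],
    [[0, 0, 0.03], 0.05],
    [[0, 0, 0.03], 0.05],
    [[0, 0, 0.03], 0.05],
    [[0, 0, 0.03], 0.05],
    [[0, 0, 0.03], 0.05]
  ]
}}

```text
time_s: 15.73
eef_pos: [592.8, -9.0, 92.0]
orientation: [0.002, 0.669, 0.743, -0.003]
ft_force: [-0.8, -0.4, 4.4]
opening: 40.6
grip_force: 60.7
```

```bash
python3 s.py
```

```text
15.73 [592.79  -8.97  92.  ] F [-0.82 -0.43  4.41] tool [-0.3 -0.9] M [0.24  0.345 0.101] op 40.6 60.7 q6 -0.259
```

Emit:
{"name": "arm_command", "arguments": {
  "moves": [
    [[0, 0, 0.03], 0.04],
    [[0, 0, 0.03], 0.04],
    [[0, 0, 0.03], 0.04],
    [[0, 0, 0.03], 0.04],
    [[0, 0, 0.02], 0.04],
    [[0, 0, 0.02], 0.04],
    [[0, 0, 0.02], 0.04],
    [[0, 0, 0.02], 0.04]
  ]
}}

```text
time_s: 16.4
eef_pos: [592.8, -9.0, 91.9]
orientation: [0.002, 0.779, 0.627, -0.002]
ft_force: [0.6, -1.1, 4.0]
opening: 40.8
grip_force: 60.8
```

```bash
python3 s.py
```

```text
16.4 [592.75  -8.98  91.87] F [ 0.6  -1.07  4.04] tool [-0.9  0.8] M [0.296 0.566 0.19 ] op 40.8 60.8 q6 0.06
```

Emit:
{"name": "arm_command", "arguments": {
  "moves": [
    [[0, 0, 0], 0.01],
    [[0, 0, 0], 0.01],
    [[0, 0, 0], 0.01],
    [[0, 0, 0], 0.01],
    [[0, 0, 0], 0.01],
    [[0, 0, 0], 0.01],
    [[0, 0, 0], 0.01],
    [[0, 0, 0], 0.01]
  ]
}}

```text
time_s: 17.07
eef_pos: [592.8, -8.9, 91.8]
orientation: [0.002, 0.803, 0.596, -0.002]
ft_force: [-1.1, -0.1, 5.4]
opening: 40.6
grip_force: 60.9
```

```bash
python3 s.py; python3 - <<'E'
from workcell import manip
for i in range(5):
    manip.camera("wrist");s=manip.sense();print([round(float(x),3) for x in (*s["ft_force"],*s["moment"])])
E
```

```text
17.07 [592.76  -8.95  91.76] F [-1.06 -0.1   5.35] tool [-0.4 -1. ] M [0.33  0.627 0.225] op 40.6 60.9 q6 0.139
[-0.473, -0.805, 5.638, 0.299, 0.596, 0.103]
[-1.141, -1.244, 5.172, 0.321, 0.528, 0.098]
[-1.594, -0.987, 5.977, 0.346, 0.571, 0.081]
[-0.336, -1.357, 4.903, 0.282, 0.505, 0.095]
[0.953, -1.055, 5.568, 0.325, 0.581, 0.109]
```

Emit:
{"name": "arm_command", "arguments": {
  "moves": [
    [[0, 0, -0.1], 0],
    [[0, 0, -0.1], 0],
    [[0, 0, -0.1], 0],
    [[0, 0, 0], 0],
    [[0, 0, 0], 0],
    [[0, 0, 0], 0],
    [[0, 0, 0], 0],
    [[0, 0, 0], 0]
  ]
}}

```text
time_s: 17.98
eef_pos: [592.7, -9.0, 91.8]
orientation: [0.002, 0.803, 0.596, -0.002]
ft_force: [-0.4, 0.1, 4.0]
opening: 40.4
grip_force: 60.8
```

```bash
python3 s.py
```

```text
17.98 [592.74  -8.95  91.81] F [-0.41  0.06  3.97] tool [-0.1 -0.4] M [0.371 0.473 0.087] op 40.4 60.8 q6 0.139
```

Emit:
{"name": "arm_command", "arguments": {
  "moves": [
    [[0, 0, -0.3], 0],
    [[0, 0, -0.3], 0],
    [[0, 0, -0.2], 0],
    [[0, 0, 0], 0],
    [[0, 0, 0], 0.01],
    [[0, 0, 0], 0.01],
    [[0, 0, 0], 0.01],
    [[0, 0, 0], 0.01]
  ]
}}

```text
time_s: 18.65
eef_pos: [592.6, -9.0, 92.0]
orientation: [0.002, 0.815, 0.58, -0.002]
ft_force: [3.8, -1.7, -4.4]
opening: 40.3
grip_force: 60.9
```

```bash
python3 s.py
```

```text
18.65 [592.63  -9.03  92.02] F [ 3.83 -1.7  -4.39] tool [-0.3  4.2] M [ 0.2   -0.242  0.122] op 40.3 60.9 q6 0.18
```

Moving torque says roughly 5 N on the pad with the vertical pull relieved, which is within range. I'll zero the vertical force and release.

Emit:
{"name": "arm_command", "arguments": {
  "moves": [
    [[0, 0, 0.2], 0],
    [[0, 0, 0.2], 0],
    [[0, 0, 0], 0],
    [[0, 0, 0], 0],
    [[0, 0, 0], 0],
    [[0, 0, 0], 0],
    [[0, 0, 0], 0],
    [[0, 0, 0], 0]
  ]
}}

```text
time_s: 19.32
eef_pos: [592.6, -9.0, 92.1]
orientation: [0.002, 0.815, 0.58, -0.002]
ft_force: [4.1, -2.2, -5.2]
opening: 40.7
grip_force: 61.0
```

```bash
python3 s.py;python3 - <<'E'
from workcell import manip
for i in range(3):
    manip.camera("wrist");s=manip.sense();print([round(float(x),3) for x in (*s["ft_force"],*s["moment"])])
E
```

```text
19.32 [592.63  -9.03  92.05] F [ 4.08 -2.15 -5.21] tool [-0.7  4.6] M [ 0.105 -0.188  0.051] op 40.7 61.0 q6 0.179
[4.113, -1.782, -5.634, 0.143, -0.224, 0.08]
[3.757, -2.088, -5.431, 0.046, -0.205, 0.013]
[3.635, -3.002, -6.307, 0.083, -0.253, 0.107]
```

Emit:
{"name": "arm_command", "arguments": {
  "moves": [
    [[0, 0, 0.3], 0],
    [[0, 0, 0.2], 0],
    [[0, 0, 0], 0],
    [[0, 0, 0], 0],
    [[0, 0, 0], 0],
    [[0, 0, 0], 0],
    [[0, 0, 0], 0],
    [[0, 0, 0], 0]
  ]
}}

```text
time_s: 20.13
eef_pos: [592.7, -9.0, 91.9]
orientation: [0.002, 0.815, 0.58, -0.002]
ft_force: [0.8, -1.8, -0.4]
opening: 40.8
grip_force: 61.0
```

```bash
python3 s.py;python3 - <<'E'
from workcell import manip
for i in range(2):
    manip.camera("wrist");s=manip.sense();print([round(float(x),3) for x in (*s["ft_force"],*s["moment"])])
E
```

```text
20.13 [592.69  -8.97  91.93] F [ 0.79 -1.78 -0.37] tool [-1.4  1.3] M [0.057 0.191 0.082] op 40.8 61.0 q6 0.179
[1.451, -1.653, 0.177, 0.106, 0.178, 0.113]
[1.541, -1.684, -0.795, 0.062, 0.229, -0.006]
```

Emit:
{"name": "arm_command", "arguments": {
  "moves": [
    [[0, 0, 0], 0],
    [[0, 0, 0], 0],
    [[0, 0, 0], 0],
    [[0, 0, 0], 0.015],
    [[0, 0, 0], 0.015],
    [[0, 0, 0], 0.015],
    [[0, 0, 0], 0.015],
    [[0, 0, 0], 0.015]
  ]
}}

```text
time_s: 20.9
eef_pos: [592.7, -9.0, 91.9]
orientation: [0.002, 0.836, 0.549, -0.002]
ft_force: [0.9, -2.6, 1.5]
opening: 40.5
grip_force: 61.4
```

```bash
python3 s.py
```

```text
20.9 [592.74  -8.97  91.85] F [ 0.93 -2.58  1.46] tool [-2.   1.9] M [0.201 0.349 0.239] op 40.5 61.4 q6 0.255
```

Emit:
{"name": "arm_command", "arguments": {
  "moves": [
    [[0, 0, 0], -0.02],
    [[0, 0, 0], -0.02],
    [[0, 0, 0], -0.02],
    [[0, 0, 0], -0.02],
    [[0, 0, 0], -0.02],
    [[0, 0, 0], -0.02],
    [[0, 0, 0], 0],
    [[0, 0, 0], 0]
  ]
}}

```text
time_s: 21.57
eef_pos: [592.8, -8.9, 91.9]
orientation: [0.002, 0.801, 0.598, -0.002]
ft_force: [-0.6, -1.7, 2.9]
opening: 40.4
grip_force: 61.6
```

```bash
python3 s.py
```

```text
21.57 [592.77  -8.94  91.86] F [-0.57 -1.75  2.89] tool [-1.8 -0.1] M [ 0.129  0.398 -0.026] op 40.4 61.6 q6 0.133
```

Emit:
{"name": "arm_command", "arguments": {
  "moves": [
    [[0, 0, 0], 0],
    [[0, 0, 0], 0],
    [[0, 0, 0], 0],
    [[0, 0, 0], 0],
    [[0, 0, 0], 0],
    [[0, 0, 0], 0],
    [[0, 0, 0], 0],
    [[0, 0, 0], 0]
  ],
  "hand": 60
}}

```text
time_s: 22.23
eef_pos: [592.7, -8.9, 91.7]
orientation: [0.002, 0.801, 0.598, -0.002]
ft_force: [0.5, 0.2, 0.4]
opening: 59.9
grip_force: 0.0
```

```bash
python3 s.py
```

```text
22.23 [592.71  -8.93  91.68] F [0.48 0.16 0.39] tool [0.3 0.4] M [-0.045  0.037 -0.053] op 59.9 0.0 q6 0.134
```

Emit:
{"name": "arm_command", "arguments": {
  "moves": [
    [[0, 0, -6], -0.084],
    [[0, 0, -6], -0.084],
    [[0, 0, -6], -0.084],
    [[0, 0, -6], -0.084],
    [[0, 0, -6], -0.084],
    [[0, 0, -6], -0.084],
    [[0, 0, -6], -0.084],
    [[0, 0, -6], -0.084]
  ]
}}

```text
time_s: 22.9
eef_pos: [592.7, -8.6, 140.0]
orientation: [0.001, 0.558, 0.83, -0.003]
ft_force: [0.2, -0.6, -0.1]
opening: 60.0
grip_force: 0.0
```

Emit:
{"name": "arm_command", "arguments": {
  "moves": [
    [[10, 0, 0], 0],
    [[10, 0, 0], 0],
    [[10, 0, 0], 0],
    [[10, 0, 0], 0],
    [[10, 0, 0], 0],
    [[10, 0, 0], 0],
    [[10, 0, 0], 0],
    [[10, 0, 0], 0]
  ],
  "hand": 48
}}

```text
time_s: 23.57
eef_pos: [562.2, 66.7, 139.1]
orientation: [0.001, 0.559, 0.829, -0.003]
ft_force: [1.3, -0.6, 0.0]
opening: 47.6
grip_force: 0.0
```

```bash
python3 w.py 5; python3 s.py
```

```text
23.6167 [561.4  68.3 139. ] q [-0.03  0.28  1.65 -0.01  1.21 -0.41] F [-0.6  1.  -0.1] M [ 0.032  0.031 -0.018] 48.158600632388215
blob [324.7 354.5] [ 70.1 123.3] [582.2  26.9 118. ] tool dx,dy [-46.2   3.7]
knob_grip [317.7 402.3] 0.68 [595.  -14.7 108. ] tool dx,dy [-89.6  -0.1]
lever_tip [316.6 263.8] 0.87 [562.3  64.6  94. ] tool dx,dy [-3.8 -0.6]
23.72 [562.48  66.36 139.22] F [-0.53  0.11  0.12] tool [ 0.3 -0.5] M [-0.015  0.015 -0.012] op 48.4 0.0 q6 -0.414
```

View pics/w5.png

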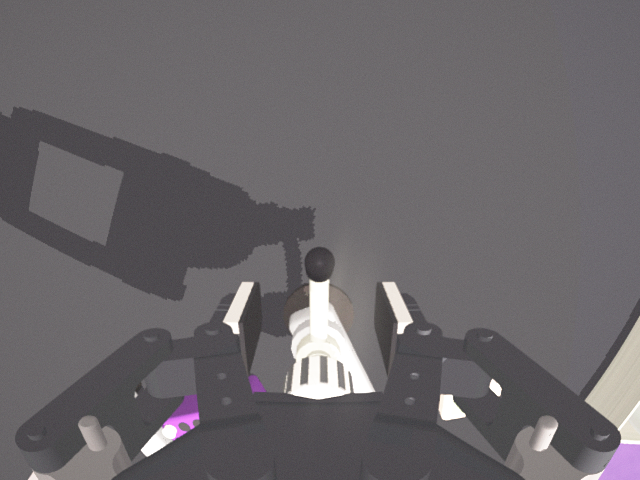

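The handle is at (319,264), midway between the pads. I'll descend around it, narrow the gap, and sweep clockwise.

Emit:
{"name": "arm_command", "arguments": {
  "moves": [
    [[-0.3, 0, 7.1], 0],
    [[-0.3, 0, 7.1], 0],
    [[-0.3, 0, 7.1], 0],
    [[-0.3, 0, 7.1], 0],
    [[-0.3, 0, 7.1], 0],
    [[-0.3, 0, 7.1], 0],
    [[-0.3, 0, 7.1], 0],
    [[-0.3, 0, 7.1], 0]
  ]
}}

```text
time_s: 24.38
eef_pos: [563.5, 62.8, 81.5]
orientation: [0.001, 0.559, 0.829, -0.003]
ft_force: [1.4, -0.7, 0.3]
opening: 48.4
grip_force: 0.0
```

Emit:
{"name": "arm_command", "arguments": {
  "moves": [
    [[0, 0, 0], 0],
    [[0, 0, 0], 0],
    [[0, 0, 0], 0],
    [[0, 0, 0], 0],
    [[0, 0, 0], 0],
    [[0, 0, 0], 0],
    [[0, 0, 0], 0],
    [[0, 0, 0], 0]
  ],
  "hand": 24
}}

```text
time_s: 25.05
eef_pos: [563.8, 62.9, 82.7]
orientation: [0.002, 0.559, 0.829, -0.003]
ft_force: [1.0, 0.9, -0.2]
opening: 24.0
grip_force: 0.0
```

```bash
python3 s.py
```

```text
25.05 [563.76  62.94  82.69] F [ 1.04  0.89 -0.18] tool [0.4 1.3] M [ 0.041  0.031 -0.047] op 24.0 0.0 q6 -0.418
```

Emit:
{"name": "arm_command", "arguments": {
  "moves": [
    [[0, 2, 0], 0],
    [[0, 2, 0], 0],
    [[-0.1, 3.9, 0], 0.05],
    [[-0.1, 3.9, 0], 0.05],
    [[-0.1, 3.9, 0], 0.05],
    [[-0.1, 3.9, 0], 0.05],
    [[-0.1, 3.9, 0], 0.05],
    [[-0.1, 3.9, 0], 0.05]
  ]
}}

```text
time_s: 25.72
eef_pos: [589.6, 69.6, 82.0]
orientation: [0.001, 0.678, 0.735, -0.004]
ft_force: [-0.5, -0.4, 0.3]
opening: 24.3
grip_force: 0.7
```

```bash
python3 s.py
```

```text
25.72 [589.64  69.58  82.04] F [-0.54 -0.36  0.26] tool [-0.3 -0.6] M [-0.163  0.199  0.024] op 24.3 0.7 q6 -0.102
```

Emit:
{"name": "arm_command", "arguments": {
  "moves": [
    [[-0.1, 3.9, 0], 0.05],
    [[-0.1, 3.9, 0], 0.05],
    [[-0.1, 3.9, 0], 0.05],
    [[-0.1, 3.9, 0], 0.05],
    [[-0.1, 3.9, 0], 0.05],
    [[-0.1, 3.9, 0], 0.05],
    [[-0.1, 3.9, 0], 0.05],
    [[-0.1, 3.9, 0], 0.05]
  ]
}}

```text
time_s: 26.38
eef_pos: [620.2, 66.1, 81.8]
orientation: [0.002, 0.81, 0.586, -0.003]
ft_force: [-0.6, -1.3, -0.5]
opening: 23.7
grip_force: 0.7
```

```bash
python3 s.py
```

```text
26.38 [620.19  66.12  81.83] F [-0.62 -1.28 -0.46] tool [-1.4 -0.2] M [-0.11   0.27  -0.005] op 23.7 0.7 q6 0.293
```

Emit:
{"name": "arm_command", "arguments": {
  "moves": [
    [[0, 1.2, 0], 0.015],
    [[0, 1.2, 0], 0.015],
    [[0, 1.2, 0], 0.015],
    [[0, 1.2, 0], 0.015],
    [[0, 1.2, 0], 0.015],
    [[0, 1.2, 0], 0.015],
    [[0, 1.2, 0], 0.015],
    [[0, 1.2, 0], 0.015]
  ]
}}

```text
time_s: 27.05
eef_pos: [629.7, 62.8, 82.3]
orientation: [0.002, 0.844, 0.537, -0.002]
ft_force: [-2.2, 0.7, -0.3]
opening: 23.8
grip_force: 0.7
```

```bash
python3 s.py
```

```text
27.05 [629.73  62.8   82.29] F [-2.17  0.71 -0.28] tool [-0.3 -2.3] M [-0.044  0.225  0.068] op 23.8 0.7 q6 0.406
```

Emit:
{"name": "arm_command", "arguments": {
  "moves": [
    [[0, 0.8, 0], 0.01],
    [[0, 0.8, 0], 0.01],
    [[0, 0.8, 0], 0.01],
    [[0, 0.8, 0], 0.01],
    [[0, 0.8, 0], 0.01],
    [[0, 0.8, 0], 0.01],
    [[0, 0.8, 0], 0.01],
    [[0, 0.8, 0], 0.01]
  ]
}}

```text
time_s: 27.72
eef_pos: [635.6, 59.8, 82.5]
orientation: [0.003, 0.864, 0.503, -0.002]
ft_force: [-2.3, 0.5, -0.9]
opening: 24.1
grip_force: 0.7
```

```bash
python3 s.py
```

```text
27.72 [635.57  59.78  82.46] F [-2.26  0.53 -0.9 ] tool [-0.7 -2.2] M [-0.038  0.276  0.034] op 24.1 0.7 q6 0.482
```

Emit:
{"name": "arm_command", "arguments": {
  "moves": [
    [[0, 0.4, 0], 0.005],
    [[0, 0.4, 0], 0.005],
    [[0, 0.4, 0], 0.005],
    [[0, 0.4, 0], 0.005],
    [[0, 0.4, 0], 0.005],
    [[0, 0.4, 0], 0.005],
    [[0, 0.4, 0], 0.005],
    [[0, 0.4, 0], 0.005]
  ]
}}

```text
time_s: 28.38
eef_pos: [638.3, 58.2, 82.4]
orientation: [0.003, 0.874, 0.486, -0.002]
ft_force: [-1.2, 0.8, -0.9]
opening: 24.1
grip_force: 0.7
```

```bash
python3 s.py
```

```text
28.38 [638.28  58.19  82.45] F [-1.2   0.85 -0.91] tool [ 0.1 -1.5] M [-0.041  0.255  0.005] op 24.1 0.7 q6 0.519
```

Emit:
{"name": "arm_command", "arguments": {
  "moves": [
    [[0, 0.3, 0], 0.003],
    [[0, 0.3, 0], 0.003],
    [[0, 0.3, 0], 0.003],
    [[0, 0.3, 0], 0.003],
    [[0, 0.3, 0], 0.003],
    [[0, 0.3, 0], 0.003],
    [[0, 0.3, 0], 0.003],
    [[0, 0.3, 0], 0.003]
  ]
}}

```text
time_s: 29.05
eef_pos: [640.3, 56.9, 82.5]
orientation: [0.003, 0.88, 0.475, -0.002]
ft_force: [-1.2, 0.7, 0.2]
opening: 23.5
grip_force: 0.7
```

```bash
python3 s.py
```

```text
29.05 [640.31  56.91  82.47] F [-1.16  0.66  0.2 ] tool [-0.1 -1.3] M [0.063 0.266 0.011] op 23.5 0.7 q6 0.541
```

Emit:
{"name": "arm_command", "arguments": {
  "moves": [
    [[0, 0.4, 0], 0.004],
    [[0, 0.4, 0], 0.004],
    [[0, 0.4, 0], 0.004],
    [[0, 0.4, 0], 0.004],
    [[0, 0.4, 0], 0.004],
    [[0, 0.4, 0], 0.004],
    [[0, 0.4, 0], 0.004],
    [[0, 0.4, 0], 0.004]
  ]
}}

```text
time_s: 29.72
eef_pos: [640.8, 56.3, 82.1]
orientation: [0.001, 0.887, 0.461, -0.004]
ft_force: [-8.5, 3.1, 4.5]
opening: 24.0
grip_force: 4.2
```

```bash
python3 s.py
```

```text
29.72 [640.81  56.29  82.12] F [-8.55  3.12  4.5 ] tool [-2.4 -8.8] M [ 0.551  1.349 -0.038] op 24.0 4.2 q6 0.57
```

Force rose to 8.8 N at the stop, at the expected angle. I'll back off, open and lift clear.

Emit:
{"name": "arm_command", "arguments": {
  "moves": [
    [[0, -1, 0], 0],
    [[0, -1, 0], 0],
    [[0, -1, 0], 0],
    [[0, -1, 0], 0],
    [[0, -0.5, 0], 0],
    [[0, -0.5, 0], 0],
    [[0, 0, 0], 0],
    [[0, 0, 0], 0]
  ]
}}

```text
time_s: 30.38
eef_pos: [639.2, 57.9, 82.6]
orientation: [0.003, 0.887, 0.461, -0.002]
ft_force: [-0.8, 0.1, 0.2]
opening: 24.3
grip_force: 0.0
```

Emit:
{"name": "arm_command", "arguments": {
  "moves": [
    [[0, 0, 0], 0],
    [[0, 0, 0], 0],
    [[0, 0, 0], 0],
    [[0, 0, 0], 0],
    [[0, 0, 0], 0],
    [[0, 0, 0], 0],
    [[0, 0, 0], 0],
    [[0, 0, 0], 0]
  ],
  "hand": 48
}}

```text
time_s: 31.05
eef_pos: [638.8, 58.0, 82.4]
orientation: [0.003, 0.887, 0.461, -0.002]
ft_force: [-0.2, 0.3, -0.3]
opening: 48.0
grip_force: 0.0
```

```bash
python3 s.py
```

```text
31.05 [638.81  58.    82.41] F [-0.25  0.29 -0.28] tool [ 0.1 -0.4] M [ 0.009 -0.027 -0.044] op 48.0 0.0 q6 0.574
```

Emit:
{"name": "arm_command", "arguments": {
  "moves": [
    [[0, 0, -8], 0],
    [[0, 0, -8], 0],
    [[0, 0, -8], 0],
    [[0, 0, -8], 0],
    [[0, 0, -8], 0],
    [[0, 0, -8], 0],
    [[0, 0, -8], 0],
    [[0, 0, -8], 0]
  ]
}}

```text
time_s: 31.72
eef_pos: [639.0, 58.5, 147.4]
orientation: [0.003, 0.887, 0.461, -0.002]
ft_force: [-0.6, 0.6, -0.0]
opening: 48.0
grip_force: 0.0
```

```bash
python3 w.py 6; python3 s.py; python3 - <<'E'
from h import *
C={n:cam(n) for n in("side","top","wrist")}
for t,z in dict(rod=100,tube_rack=0,timer=0,beaker=0,lever_tip=94).items():
    for n,c in C.items():
        for q in manip.landmark_of(n,t)[:1]: print(t,n,round(q["p"],2),np.round(atz(c,q["xy"],z)))
E
```

```text
31.7667 [640.2  58.4 149.5] q [-0.04  0.42  1.44 -0.01  1.28  0.57] F [0.4 0.7 1.3] M [-0.021 -0.045 -0.01 ] 47.96850576903797
blob [551.3 344.9] [ 32.6 120.7] [731.9 -74.2 118. ] tool dx,dy [-55.9 151.2]
blob [332.5 348. ] [ 75.  103.2] [620.3  16.  118. ] tool dx,dy [-46.1   8.1]
blob [501.8 222.1] [74.4 85.8] [733.4  24.1 118. ] tool dx,dy [25.4 96. ]
knob_grip [318.5 397.7] 0.72 [587.9 -16.9 108. ] tool dx,dy [-91.7   0.5]
31.87 [639.62  58.43 147.66] F [-0.07 -0.44 -0.69] tool [-0.4  0.2] M [-0.016 -0.026  0.038] op 47.8 0.0 q6 0.574
rod side 0.89 [ 654. -229.  100.]
rod top 0.9 [ 648. -226.  100.]
tube_rack side 0.69 [ 554. -156.    0.]
tube_rack top 0.86 [ 542. -151.    0.]
timer side 0.63 [757. -30.   0.]
timer top 0.75 [767. -29.   0.]
timer wrist 0.95 [769. -35.   0.]
beaker side 0.61 [ 712. -282.    0.]
beaker top 0.62 [ 710. -265.    0.]
lever_tip side 0.73 [637.  59.  94.]
lever_tip wrist 0.95 [637.  57.  94.]
```

View pics/w6.png

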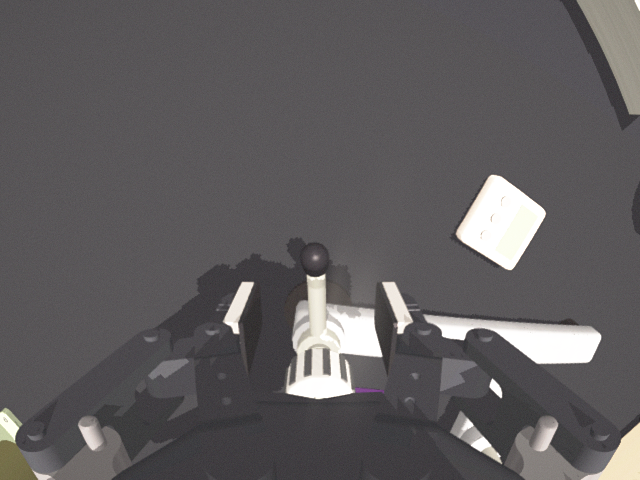

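The handle is at (315,259) and about 100° from the leg direction, which matches q ≈ 1.3. The stand and bystanders have not moved beyond the detector noise, and the gripper is clear.

```bash
python3 -c "
from workcell import manip
print(manip.sign_off())"
```

```text
the job is handed in; nothing more can be done
None
```

The foot is screwed down to an estimated 5 N on the bench (about 4 to 6.5 N, judged from the turning torque), the lock lever is against its stop, and the job was handed in at about 32 s with the gripper clear of everything.

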